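# Put the oat biscuit away in the keeper box

### The arm

A 6-joint arm with a two-finger parallel gripper is mounted at the origin on the work surface. World frame = base frame: x ahead of the robot, y to its left, z up, the work surface at z = 0. Lengths are in m, angles in rad, forces in N, time in s.
With the tool pointing down it reaches from about 0.3 to 0.875 m from the base axis. Payload 6.4 kg.
Tool frame: the origin (TCP) lies on the centre line of the jaws, within the pads' length; the fingertips stand bot.tip_reach ahead of it and the grasp point (between the pads) lies 2 mm behind it (bot.tip_reach is the distance from the TCP to the fingertips, in m); z points along the fingers, y is the line along which they close (so a half turn about z gives the same grasp; the last joint's range is limited). The gripper opens to 85 mm and grips with 20 to 120 N. Pads are 22 mm wide; open, the fingers measure 114 mm over their backs; the gripper's body (76 mm by 85 mm) begins 54 mm behind the grasp point. The pads swing forward as they close: fully open they stand 13 mm farther back than shut.
Start: joints at [-1.443, 0.181, 1.607, -0, 1.354, -0.206], TCP at [0.188, -0.543, 0.216] pointing down, gripper open.
Joint ranges: [-2.99, 2.99], [-0.89, 2.07], [0.3, 2.58], [-1.14, 4.28], [0, 2.63], [-3.12, 3.12]. Speed limits (rad/s): [2.57, 2.57, 3.01, 3.14, 3.14, 3.14].

### API

Orientations are given as a rotation vector (axis times angle).
In Python, from station import bot, observe, optics, ticket, regions_of gives the robot as it stands. Calls block until the motion is done:
- bot.move_pose(position, orientation): joint-space move of the TCP to a pose.
- bot.servo_line(position, rot=None, max_speed=0.15, f_stop=None): straight line of the TCP; rot=None keeps the orientation; max_speed is the mean speed in m/s. With f_stop (N) it stops when the force on the tool has changed by that much, and returns True; else False.
- bot.set_joints(angles): joint-space move.
- bot.let_go() and bot.grab(): open the fingers fully, or close them until they stop; the grip force is fixed at half the most.
- bot.dwell(seconds).
- bot.inverse_kinematics(position, orientation): joint angles nearest the present ones, or None.
- observe(): the state.
- optics.camera(name): name is "scene" or "top" or "wrist"; returns (picture, depth): 480x640x3 uint8, blue, green, red; 480x640 float32, m along the optical axis (not along the pixel's ray), 0 where there is no reading.
- optics.get_calibration(name): a dict with "intrinsics" (3x3 intrinsics, pixels), "origin" and "orientation" of the camera in the world. Camera axes: x right, y up, looking along -z (the intrinsics and any distortion apply to the point x, -y, -z); pixel columns grow to the right and rows downward; lengths in m; the calibration is good to about 2 mm. A picture is of the moment at which its call begins: read the wrist's pose just before it. get_calibration takes no time and is no camera call; for the wrist camera it gives the pose at the moment of the call.
A pose or a line that the arm cannot do raises bot.PlanningError and nothing moves.
- ticket.finish_job(): hands the job in; it is judged then, once.
Trained networks look in the newest picture that a camera, given by its name, has taken for a name from the list of things; names that differ only in an ending like _2 or _b are one class to them, and where a whole thing is asked for, a point or a joint stands for the part that bears it (a point fixed in the world has none). Each returns a list of dicts, best first, with "score" (0 to 1); they miss things now and then, are a little off and sometimes report something else, mostly with a low value. They report only what shows in the picture. A call takes as long as a camera call. They do not tell look-alikes from the thing itself.
- regions_of(thing, camera): "mask" (480x640 bool, what is visible of it) and "bbox" ([left, top, right, bottom] in pixels, round what is visible of it).
The state is a dict: "t": time; "joint_positions": joint angles; "joint_velocities": joint speeds; "effort": joint torques, N m; "tool_pos": TCP position; "tcp_rot": TCP orientation; "wrist_force": force on the tool from outside, world axes, zero at the start; "moment": the same for the moment, N m; "grip_width": finger opening in m; "grip_force": force on a finger pad.
Only numpy, scipy, OpenCV 4.12 (cv2) and the standard library are available. Lean on these libraries where they do the work, as an engineer would, in place of code of your own. Each camera call takes 0.05 s, during which the arm holds its last target. There are 200 camera calls.

### The job

Put the big oat biscuit away: slide the blade of the steel turner under it against the baking sheet's raised edge, carry it over to the open white keeper box and tip it off the slanted blade so that it slides gently in and lies flat on the floor of the box. Lay the turner down flat on the bench or the sheet, and push the box's open lid forward just past upright so that it swings shut by its own weight, without following it down or pressing it shut. The biscuit must go in before the lid closes; leave the ramekin, grinder, jar, spoon and spray bottle where they stand.

Things in the scene. Friction and masses are not known exactly. Their poses are not given: they have to be found in the camera images.
- biscuit: Loose round oat biscuit, rigid, brown, 100 mm across, 16 mm thick, about 90 g; too wide to grip. Its lower rim is bevelled: the underside is 84 mm across and the upright side begins 6 mm up, so a blade gets under it. Slippery (friction on the blade 0.3 to 0.4). Origin: centre of its underside, z up. Starts flat on the sheet, 5 to 40 mm short of the raised edge.
- sheet: Fixed dark steel baking sheet, 220 x 220 mm, 4 mm thick, flat and open on three sides. One edge, its far edge at its own +x, is turned up to 22 mm above the bench; the inner face of that raised edge lies at x = +104 mm. Origin: centre of its underside, on the bench; +x points from the open front edge to the raised edge.
- turner: Loose steel turner, about 200 g, lying flat on its blade, where it balances. Blade 100 (x) x 85 (y) x 2 mm. Origin: centre of the blade's underside; +x to the blade's front edge, z up. A 20 mm wide strap rises steeply from the blade's back edge (x = -50) to a level black handle, 22 mm wide, 18 mm high, x = -70 to -185 mm, centre line 52 mm above the underside.
- turner_grip (a point): Point to grip in the turner's handle: on its centre line, 90 mm behind the blade's centre, 52 mm above the blade's underside. Grip across the 22 mm width.
- turner_tip (a point): Middle of the blade's front edge, at the underside.
- keeper: Fixed white plastic keeper box, open-topped, outside 200 mm (x) by 160 mm (y), 65 mm high, walls 5 mm, floor 5 mm thick. Origin: centre of its underside on the bench. Its lid is hinged along the top of the +y long wall. +x points roughly away from the robot and +y to its left.
- lid (a joint): Angle of the box's lid (rad): 0 shut, 1.57 upright, up to 1.9 leaning back open (away from the box, towards the box's +y). White plate 200 x 160 mm, 6 mm thick, 160 g. From below about 1.5 it falls shut by itself in about a second; the hinge has light damping and no spring.
- lid_edge (a point): Middle of the lid's free edge, on its outer face (the face that is up when shut, and turned away from the box, to the box's +y, when open), 160 mm from the hinge. A tab 60 mm wide sticks out 14 mm beyond this edge.
- lid_hinge (a point): Middle of the lid's hinge line, on top of the box's +y wall (box frame y = +80 mm, 65 mm above the bench).
- ramekin: Bystander: small white ramekin bowl, 84 mm across, 45 mm high, loose. Origin: centre of its underside.
- grinder: Bystander: dark wooden pepper grinder, 56 mm across, 142 mm high, loose. Origin: centre of its underside.
- jar: Bystander: glass jar with steel cap, 72 mm across, 100 mm high, loose. Origin: centre of its underside.
- spoon: Bystander: steel spoon with a wooden handle, 200 mm, lying flat on the bench, loose. Origin: centre of its underside.
- spray: Bystander: white spray bottle, 76 mm across, 212 mm high, loose. Origin: centre of its underside.
There are look-alikes about, which are no part of the job. Of the things like the biscuit, leave any that is blue or purple; of the rest the smaller one is meant.

How it is judged:
By the outcome, as a careful person would: the job done as asked, in the order asked, and still so for the second after the job is handed in, with the robot touching nothing.
It also fails if it takes over 72 s, if anything falls off the work surface, if the arm or the gripper's body presses on something with over 40 N, if the wrist force passes 120 N, or if a joint passes its speed limit or range.

## Working session

There is one attempt and no reset: what is moved stays moved. The work goes in short steps, each a Python script; the robot and the scene stay as the last script left them, time stands still between calls to the robot, and variables do not carry over. Pictures are saved under pics/ and viewed, at most 12 in all, crops included, and the job is handed in when it is done.

```bash
ls; mkdir -p pics; cat > h.py <<'E'
import numpy as np, cv2
from scipy.spatial.transform import Rotation as R
from station import bot, observe, optics, ticket, regions_of
def cloud(cam):
    c=optics.get_calibration(cam); img,d=optics.camera(cam)
    K=np.array(c["intrinsics"]); v,u=np.mgrid[0:480,0:640]
    O=np.array(c["orientation"]); 
    if O.shape!=(3,3): O=R.from_rotvec(O).as_matrix()
    P=np.stack([(u-K[0,2])/K[0,0]*d,-(v-K[1,2])/K[1,1]*d,-d],-1)@O.T+np.array(c["origin"])
    P[d<=0]=np.nan
    return img,P
E
python3 - <<'E'
from h import *
for cam in ("top","scene"):
    print(cam,optics.get_calibration(cam))
    img,P=cloud(cam); cv2.imwrite(f"pics/{cam}0.png",img); np.savez(f"{cam}0.npz",img=img,P=P)
    for n in ("biscuit","sheet","turner","keeper","lid","ramekin","grinder","jar","spoon","spray"):
        for r in regions_of(n,cam):
            p=P[r["mask"]]; print(n,round(r["score"],2),np.round(r["bbox"]),r["mask"].sum(),np.round(np.nanmedian(p,0),3),np.round(np.nanpercentile(p,2,0),3),np.round(np.nanpercentile(p,98,0),3))
print(observe()["t"],bot.tip_reach)
E
```

```text
pics
top {'intrinsics': array([[528.20285268,   0.        , 311.89926497],
       [  0.        , 528.20285268, 238.87551905],
       [  0.        ,   0.        ,   1.        ]]), 'origin': array([0.2778295 , 0.06725211, 1.85489771]), 'orientation': array([ 0.10358916, -0.1060115 , -1.57862928])}
biscuit 0.73 [435. 262. 466. 293.] 647 [ 0.385 -0.416  0.017] [ 0.34  -0.462  0.006] [ 0.428 -0.371  0.027]
biscuit 0.64 [413. 174. 440. 202.] 582 [ 0.695 -0.351  0.021] [ 0.651 -0.396  0.012] [ 0.739 -0.308  0.031]
biscuit 0.6 [446. 297. 484. 336.] 1226 [ 0.245 -0.467  0.023] [ 0.19  -0.53   0.011] [ 0.305 -0.406  0.033]
biscuit 0.58 [384. 284. 423. 324.] 1131 [ 0.301 -0.255  0.024] [ 0.233 -0.311  0.012] [ 0.363 -0.197  0.033]
sheet 0.76 [384. 170. 457. 243.] 3254 [ 0.626 -0.308  0.006] [ 0.531 -0.435 -0.005] [ 0.755 -0.213  0.022]
sheet 0.19 [320. 164. 339. 186.] 376 [0.734 0.006 0.098] [ 0.711 -0.025  0.026] [0.771 0.036 0.111]
turner 0.88 [331. 225. 353. 290.] 842 [ 0.512 -0.044  0.006] [ 0.355 -0.08  -0.006] [ 0.576 -0.004  0.068]
turner 0.35 [292. 152. 309. 178.] 291 [0.758 0.107 0.116
[... 1990 characters left out ...]
. 272. 220. 302.] 808 [ 0.768 -0.118  0.028] [ 0.738 -0.152  0.   ] [ 0.815 -0.067  0.046]
ramekin 0.53 [263. 283. 287. 338.] 1029 [0.784 0.116 0.081] [0.758 0.086 0.004] [0.797 0.131 0.141]
grinder 0.75 [259. 285. 286. 340.] 1040 [0.784 0.117 0.078] [0.753 0.086 0.   ] [0.796 0.132 0.141]
jar 0.6 [226. 268. 264. 319.] 1188 [0.762 0.017 0.074] [ 0.721 -0.021  0.007] [0.781 0.038 0.102]
spoon 0.74 [356. 219. 388. 260.] 350 [0.369 0.184 0.014] [0.267 0.157 0.   ] [0.464 0.197 0.021]
spoon 0.43 [257. 195. 311. 262.] 1141 [ 0.503 -0.046  0.003] [ 0.34  -0.094 -0.001] [ 0.577 -0.003  0.063]
spray 0.74 [493. 230. 542. 318.] 2414 [0.445 0.578 0.116] [0.366 0.545 0.001] [0.46  0.618 0.213]
1.1 0.017
```

```bash
python3 - <<'E'
import cv2
a=cv2.imread("pics/top0.png")[130:350,130:530]; cv2.imwrite("pics/c1.png",cv2.resize(a,None,fx=2,fy=2,interpolation=cv2.INTER_CUBIC))
a=cv2.imread("pics/top0.png")[160:340,370:500]; cv2.imwrite("pics/c2.png",cv2.resize(a,None,fx=3,fy=3,interpolation=cv2.INTER_CUBIC))
E
```

```text
(no output)
```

View pics/c1.png

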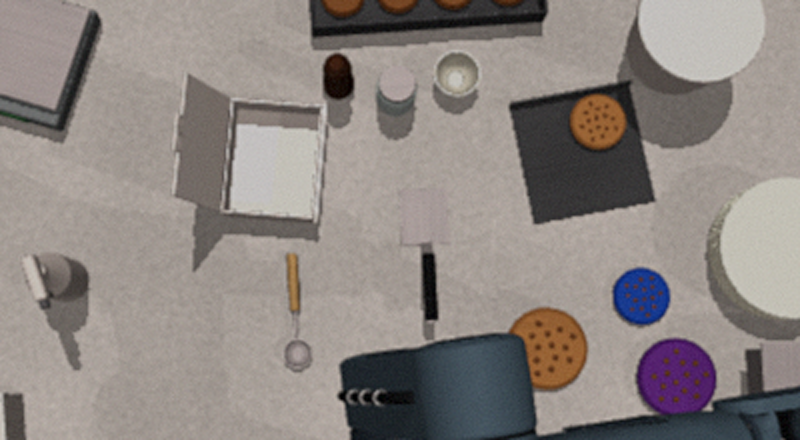

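View pics/c2.png

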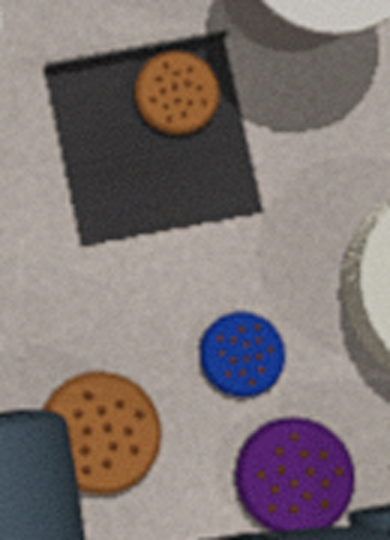

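View pics/scene0.png

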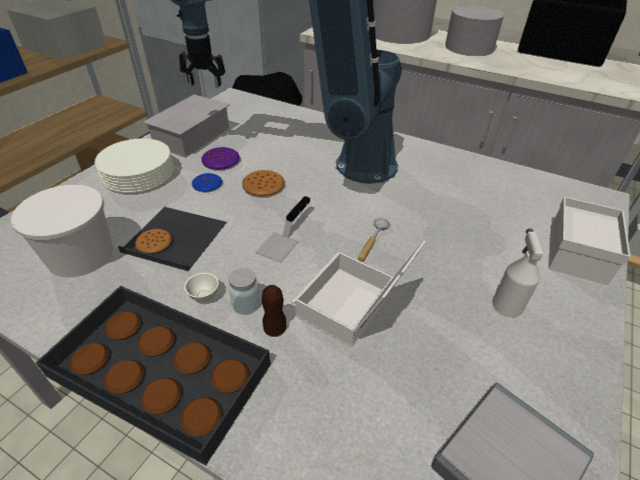

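The four biscuit-like things in the top view are:
- brown on the sheet at (427,188), about 100 mm
- brown on the bench at (403,304), about 130 mm
- blue at (450,277)
- purple at (465,316)

The target is the smaller brown one, on the sheet. The enlarged crop confirms it. Next I measure with the wrist camera.

```bash
python3 - <<'E'
from h import *
def rv(yaw): return (R.from_euler('z',yaw)*R.from_euler('x',np.pi)).as_rotvec()
print(np.round(R.from_rotvec(observe()["tcp_rot"]).as_matrix(),2).tolist())
c=optics.get_calibration("wrist"); T=observe()
M=R.from_rotvec(T["tcp_rot"]).as_matrix(); O=np.array(c["orientation"]); O=R.from_rotvec(O).as_matrix() if O.shape!=(3,3) else O
print("cam in tool",np.round(M.T@(np.array(c["origin"])-T["tool_pos"]),3),np.round(M.T@O,2).tolist(), c["intrinsics"][0])
for nm,p in (("w_sheet",[0.57,-0.27,0.34]),("w_turn",[0.43,-0.05,0.33]),("w_box",[0.55,0.17,0.40])):
    bot.move_pose(p,rv(0)); bot.dwell(0.2)
    img,P=cloud("wrist"); cv2.imwrite(f"pics/{nm}.png",img)
    out={}
    for n in (("biscuit","sheet") if nm=="w_sheet" else ("turner",) if nm=="w_turn" else ("keeper","lid")):
        for i,r in enumerate(regions_of(n,"wrist")):
            q=P[r["mask"]]; print(nm,n,round(r["score"],2),np.round(r["bbox"]),r["mask"].sum(),np.round(np.nanmedian(q,0),3)); out[n+str(i)]=r["mask"]
    np.savez(nm+".npz",img=img,P=P,**out)
print(observe()["t"])
a=[cv2.resize(cv2.imread(f"pics/{n}.png"),(400,300)) for n in ("w_sheet","w_turn","w_box")]
cv2.imwrite("pics/mont.png",np.vstack([np.hstack(a[:2]),np.hstack([a[2],a[2]*0])]))
E
```

```text
[[0.94, 0.33, 0.0], [0.33, -0.94, -0.0], [-0.0, 0.0, -1.0]]
cam in tool [ 0.068  0.001 -0.157] [[0.0, 0.96, 0.27], [1.0, -0.0, -0.0], [-0.0, 0.27, -0.96]] [361.38763223   0.         317.3845025 ]
w_sheet biscuit 0.94 [384. 286. 447. 354.] 2293 [ 0.392 -0.408  0.016]
w_sheet biscuit 0.84 [346.  54. 426. 140.] 5429 [ 0.695 -0.356  0.02 ]
w_sheet biscuit 0.72 [401. 367. 444. 428.] 1551 [ 0.263 -0.432  0.021]
w_sheet biscuit 0.68 [258. 330. 351. 416.] 5899 [ 0.304 -0.254  0.022]
w_sheet sheet 0.61 [262.  28. 451. 233.] 24464 [ 0.632 -0.309  0.004]
w_turn turner 0.68 [277.  77. 345. 276.] 7739 [ 0.512 -0.049  0.002]
w_box keeper 0.58 [ 93.   0. 352. 231.] 42664 [0.639 0.301 0.077]
w_box lid 0.89 [ 93.   0. 217. 231.] 21991 [0.643 0.332 0.169]
5.9
```

View pics/mont.png

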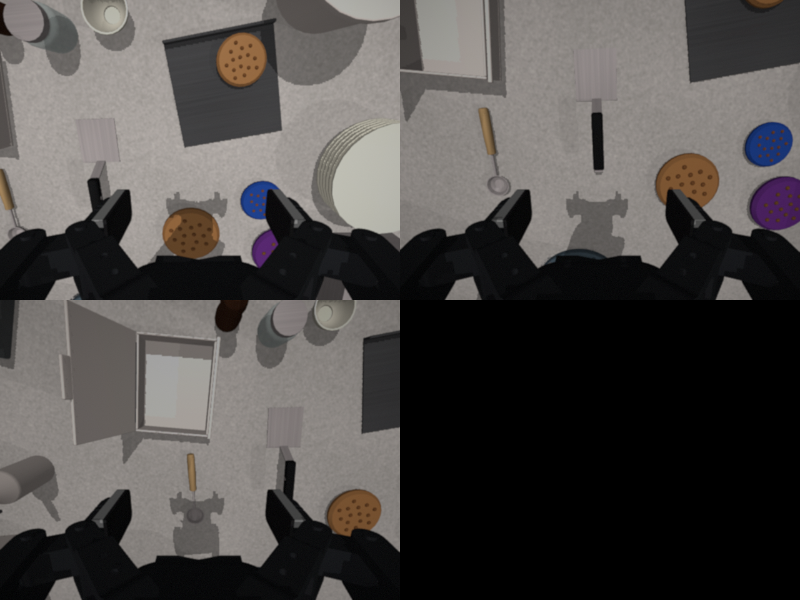

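The montage shows the sheet and biscuit (upper left, biscuit at (242,58)), the turner (upper right, (597,110)) and the box with its lid open to the left (lower left, (178,385)). All are clear, so I'll fit poses from these views.

```bash
python3 - <<'E'
from h import *
def rect(q,tag):
    q=q[~np.isnan(q).any(1)]
    (c,s,a)=cv2.minAreaRect((q[:,:2]*1000).astype(np.float32)); print(tag,len(q),"c",np.round(c,1),"size",np.round(s,1),"ang",round(a,1),"z",np.round(np.nanpercentile(q[:,2],[5,50,95])*1000,1))
def circ(q,tag):
    q=q[~np.isnan(q).any(1)]; c,r=cv2.minEnclosingCircle((q[:,:2]*1000).astype(np.float32)); print(tag,np.round(c,1),round(r,1),np.round(np.nanpercentile(q[:,2],[5,50,95])*1000,1), "mean",np.round(q.mean(0)*1000,1))
def er(m,k=3): return cv2.erode(m.astype(np.uint8),np.ones((k,k)))>0
D=np.load("w_sheet.npz"); P=D["P"]; m=D["biscuit1"]
q=P[m]; circ(q[q[:,2]>0.016],"biscuit wrist")
s=P[D["sheet0"]&~cv2.dilate(m.astype(np.uint8),np.ones((9,9))).astype(bool)]; rect(s,"sheet wrist all"); 
h=s[s[:,2]>0.014]; rect(h,"raised wrist"); 
for cam in("top","scene"):
    D=np.load(cam+"0.npz");P=D["P"];img=D["img"].astype(int)
    x,y,z=P[...,0],P[...,1],P[...,2]
    near=(abs(x-.64)<.16)&(abs(y+.32)<.16)
    brown=near&(img[...,2]-img[...,0]>40)&(np.hypot(x-.696,y+.352)<.07)
    circ(P[brown&(z>.014)],"biscuit "+cam)
    dark=near&(img.max(-1)<75)&(z<0.03)&(np.hypot(x-.696,y+.352)>.06); rect(P[dark&er(dark)],"sheet "+cam)
    t=(x>.3)&(x<.6)&(abs(y+.045)<.07)
    rect(P[t&(z>.045)],"handle "+cam)
    b=(abs(x-.63)<.16)&(abs(y-.22)<.12)
    rect(P[b&(z>.05)&(z<.072)],"boxrim "+cam)
    l=(abs(x-.63)<.16)&(y>.25)&(y<.42)&(z>.08)&(z<.26); g=P[l]; print("lid",cam,np.round(np.nanpercentile(g,[1,99],axis=0),3).tolist())
D=np.load("w_turn.npz");P=D["P"];q=P[D["turner0"]]
rect(q[q[:,2]>.045],"handle wrist"); e=P[er(D["turner0"],5)]; rect(q[(q[:,2]<.006)],"blade wrist"); 
x,y,z=P[...,0],P[...,1],P[...,2]
D=np.load("w_box.npz");P=D["P"];x,y,z=P[...,0],P[...,1],P[...,2]
b=(abs(x-.63)<.16)&(abs(y-.22)<.12)&(z>.055)&(z<.072); rect(P[b],"boxrim wrist")
g=P[D["lid0"]&(z>.08)]; print("lid wrist",np.round(np.nanpercentile(g,[1,99],axis=0),3).tolist()); 
g=g[~np.isnan(g).any(1)];u,sv,vt=np.linalg.svd(g[::20]-g.mean(0),full_matrices=False);print("normal",vt[2],"mean",g.mean(0))
E
```

```text
biscuit wrist [ 693.9 -357. ] 49.6 [17.4 19.8 21.7] mean [ 694.8 -356.5   19.8]
sheet wrist all 23026 c [ 642.4 -331. ] size [226.9 228.1] ang 10.0 z [ 2.4  3.9 15. ]
raised wrist 1189 c [ 746.  -311.2] size [  6.8 218.4] ang 10.1 z [15.6 21.3 23.1]
biscuit top [ 695.8 -351.5] 50.6 [15.6 21.3 28.8] mean [ 693.8 -351.9   21.5]
sheet top 2340 c [ 642.1 -325.1] size [214.8 211.2] ang 10.0 z [-2.6  5.2 12.6]
handle top 271 c [378.7 -64.9] size [ 64.8 159.1] ang 88.1 z [ 54.4  63.2 781.4]
boxrim top 552 c [647.4 209.6] size [191.5 250.7] ang 83.8 z [53.6 64.2 70.8]
lid top [[0.537, 0.303, 0.082], [0.732, 0.363, 0.231]]
biscuit scene [ 695.  -353.8] 50.6 [16.2 20.1 23.1] mean [ 698.1 -352.1   19.9]
sheet scene 2299 c [ 644.3 -326.4] size [219.2 216.9] ang 10.7 z [ 1.6  4.5 17.1]
handle scene 268 c [380.3 -42.1] size [160.3  50.1] ang 0.1 z [ 48.3  59.9 484.5]
boxrim scene 1209 c [662.  213.6] size [186.4 284.9] ang 81.6 z [51.6 61.3 67.3]
lid scene [[0.538, 0.299, 0.083], [0.735, 0.362, 0.231]]
handle wrist 1706 c [399.1 -50.6] size [118.3  22.6] ang 1.6 z [57.4 60.5 62. ]
blade wrist 5683 c [451.1 -50.9] size [256.2  87.7] ang 3.2 z [0.2 1.8 3.3]
boxrim wrist 4148 c [651.8 206.1] size [188.8 263.4] ang 83.5 z [57.1 63.9 69.6]
lid wrist [[0.537, 0.299, 0.083], [0.73, 0.357, 0.229]]
normal [ 0.08063983  0.94150356 -0.32721286] mean [0.64025479 0.33165757 0.16567522]
```

```bash
python3 - <<'E'
from h import *
def rect(q,tag):
    q=q[~np.isnan(q).any(1)]
    (c,s,a)=cv2.minAreaRect((q[:,:2]*1000).astype(np.float32)); print(tag,len(q),"c",np.round(c,1),"size",np.round(s,1),"ang",round(a,1),"z",np.round(np.nanpercentile(q[:,2],[5,50,95])*1000,1))
for f in("top0","scene0","w_turn","w_box"):
    D=np.load(f+".npz");P=D["P"];x,y,z=P[...,0],P[...,1],P[...,2]; img=D["img"].astype(int)
    t=(x>.3)&(x<.6)&(abs(y+.045)<.05)&(z<.075)
    k=t&(z>.05)&(img.max(-1)<70); rect(P[k],"handle "+f)
    b=P[(abs(x-.63)<.13)&(y>.10)&(y<.305)&(z>.058)&(z<.070)]; 
    b=b[(b[:,1]<.28)]; rect(b,"rim "+f)
    c=np.array([.63,.215]); th=-.085
    for it in range(3):
        L=(b[:,:2]-c)@np.array([[np.cos(th),-np.sin(th)],[np.sin(th),np.cos(th)]])
    e=np.percentile(L,[1,99],axis=0); print("   box-frame extents",np.round(e*1000,1).tolist())
D=np.load("w_turn.npz");P=D["P"];m=D["turner0"]; q=P[m&(P[...,2]<.006)]; q=q[q[:,0]>.46]; rect(q,"blade")
D=np.load("scene0.npz");P=D["P"];img=D["img"]
E
```

```text
handle top0 214 c [402.1 -45.8] size [112.8  22. ] ang 2.0 z [55.2 62.4 69.5]
rim top0 284 c [641.8 202.4] size [173.  239.8] ang 83.2 z [58.9 64.5 69. ]
   box-frame extents [[-106.3, -89.0], [128.8, 69.8]]
handle scene0 204 c [402.7 -47.7] size [115.4  19.9] ang 1.7 z [52.3 60.  63.7]
rim scene0 612 c [623.7 207.4] size [156.2 205. ] ang 86.8 z [58.6 63.  66.7]
   box-frame extents [[-105.6, -83.4], [95.9, 67.3]]
handle w_turn 1525 c [401.4 -50.4] size [112.7  20.4] ang 2.0 z [58.9 60.6 62. ]
rim w_turn 2242 c [584.3 203.3] size [140.6 131.2] ang 83.7 z [58.7 62.7 65.6]
   box-frame extents [[-108.0, -84.4], [16.8, 52.3]]
handle w_box 904 c [411.3 -48.6] size [94.1 20.9] ang 1.4 z [53.1 60.5 62.2]
rim w_box 2451 c [644.  201.5] size [175.6 247.7] ang 83.0 z [58.7 63.4 65.9]
   box-frame extents [[-106.4, -90.5], [129.3, 66.8]]
blade 5624 c [519.3 -47. ] size [119.5  87.7] ang 3.2 z [0.2 1.8 3.3]
```

```bash
cat >> h.py <<'E'
GRIP=np.array([-.090,0,.050])
def pose(tip,yaw,pitch,loc=(.05,0,0)):
    """TCP pose putting turner point loc at 'tip'; pitch>0 nose down (rad)"""
    T=R.from_euler('ZY',[yaw,pitch]); p=np.array(tip)+T.apply(GRIP-np.array(loc))
    return p,(T*R.from_euler('x',np.pi)).as_rotvec()
SH=np.array([.642,-.329]); SY=np.radians(10.1)
def sh(x,y,z): return np.r_[SH+R.from_euler('z',SY).as_matrix()[:2,:2]@[x,y],z]
BX=np.array([.6244,.2084]); BY=-.085
def bx(x,y,z): return np.r_[BX+R.from_euler('z',BY).as_matrix()[:2,:2]@[x,y],z]
E
python3 - <<'E'
from h import *
d=np.radians
B=np.array([.6948,-.354]); b=R.from_euler('z',-SY).as_matrix()[:2,:2]@(B-SH); print("biscuit in sheet",b)
W=[pose(sh(-.025,b[1],.06),SY,d(4)),pose(sh(.101,b[1],.004),SY,d(4)),pose(bx(.02,0,.16),BY,d(-5)),pose(bx(.03,0,.02),BY,d(28)),pose(bx(-.05,0,.06),BY,d(28))]
for w in W: print(np.round(w[0],3), np.round(bot.inverse_kinematics(*w),2))
yaw=d(1.9); g=np.array([.4395,-.0468,.050]); rot=(R.from_euler('z',yaw)*R.from_euler('x',np.pi)).as_rotvec()
bot.move_pose(g+[0,0,.09],rot); bot.servo_line(g,f_stop=8,max_speed=.1); print(observe()["tool_pos"])
bot.grab(); s=observe(); print("grip",s["grip_width"],s["grip_force"],s["t"])
bot.servo_line(g+[0,0,.08]); bot.dwell(.3)
img,P=cloud("wrist"); s=observe(); m=regions_of("turner","wrist"); cv2.imwrite("pics/held.png",img)
M=R.from_rotvec(s["tcp_rot"])*R.from_euler('x',np.pi)
Q=M.inv().apply((P.reshape(-1,3)-s["tool_pos"]))+GRIP; 
for r in m[:1]:
    q=Q[r["mask"].ravel()]; q=q[~np.isnan(q).any(1)]; k=q[(q[:,0]>-.045)&(abs(q[:,2])<.025)]
    A=np.c_[k[:,:2],np.ones(len(k))]; print(r["score"],len(k),"plane",np.linalg.lstsq(A,k[:,2],rcond=None)[0],np.round(np.percentile(k,[1,50,99],axis=0),4).tolist())
print(s["wrist_force"],s["moment"],observe()["t"])
E
```

```text
biscuit in sheet [ 0.0475976  -0.03387194]
[ 0.489 -0.391  0.12 ] [-0.83  0.42  1.51 -0.06  1.25  0.58]
[ 0.613 -0.369  0.064] [-0.68  0.67  1.26 -0.06  1.26  0.73]
[0.501 0.219 0.198] [ 0.21  0.08  1.76 -0.03  1.22  1.87]
[0.555 0.214 0.13 ] [0.12 0.65 1.23 0.1  1.74 1.76]
[0.475 0.221 0.17 ] [0.14 0.45 1.44 0.11 1.73 1.79]
[ 0.44006929 -0.04695668  0.05054597]
grip 0.0002166488414870139 0.0 9.05Traceback (most recent call last):
  File "<stdin>", line 15, in <module>
    return _quantile_unchecked(
        a, q, axis, out, overwrite_input, method, keepdims, weights)
    return _ureduce(a,
                    func=_quantile_ureduce_func,
    ...<5 lines>...
                    overwrite_input=overwrite_input,
                    method=method)
    r = func(a, **kwargs)
    result = _quantile(arr,
                       quantiles=q,
    ...<2 lines>...
                       out=out,
                       weights=wgt)
    slices_having_nans = np.isnan(arr[-1, ...])
                                  ~~~^^^^^^^^^
IndexError: index -1 is out of bounds for axis 0 with size 0
```

View pics/held.png

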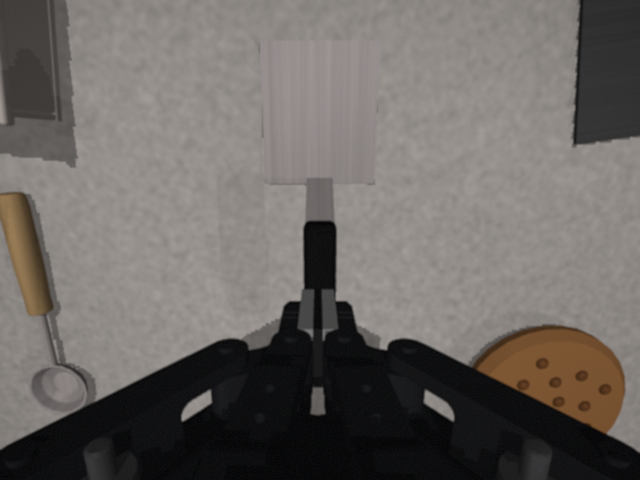

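The picture shows the fingers shut above the handle (318,310), with the turner still flat on the bench (blade at (320,110)). So the grasp missed. I'll measure why.

```bash
python3 - <<'E'
from h import *
s=observe(); print(s["t"],s["tool_pos"],s["grip_width"],s["wrist_force"])
img,P=cloud("wrist"); x,y,z=P[...,0],P[...,1],P[...,2]
for r,c in ((250,320),(275,320),(370,318),(400,318),(310,308),(310,328),(50,320),(170,320),(110,300)): print(r,c,img[r,c],np.round(P[r,c],4))
k=(abs(y+.045)<.05)&(z>.045)&(z<.075)&(img.max(-1)<70)&(x<.56);q=P[k];print(np.round(np.percentile(q,[2,50,98],axis=0),4))
i2,P2=cloud("scene"); x,y,z=P2[...,0],P2[...,1],P2[...,2]
k=(x>.3)&(x<.6)&(abs(y+.045)<.05)&(z>.04)&(z<.075);q=P2[k];print(np.round(np.percentile(q,[2,50,98],axis=0),4)); cv2.imwrite("pics/sc1.png",cv2.resize(i2[150:300,200:400],None,fx=4,fy=4))
E
```

```text
10.1333 [ 0.43922931 -0.04671363  0.12953253] 1.4905482891921284e-05 [ 0.29722398 -0.44100384  0.51407498]
250 320 [17 16 16] [ 0.4411 -0.0493  0.0607]
275 320 [17 15 17] [ 0.4235 -0.05    0.06  ]
370 318 [28 27 28] [ 0.435  -0.0481  0.1817]
400 318 [ 95  97 100] [ 0.2752 -0.0538 -0.0015]
310 308 [70 71 71] [ 0.4502 -0.044   0.1681]
310 328 [71 70 72] [ 0.4504 -0.0512  0.1679]
50 320 [143 143 151] [ 0.572  -0.0451  0.0011]
170 320 [133 134 141] [ 0.4881 -0.0481  0.0015]
110 300 [140 140 148] [ 0.5312 -0.0317  0.0019]
[[ 0.4142 -0.0591  0.0515]
 [ 0.4376 -0.049   0.0605]
 [ 0.4577 -0.0391  0.062 ]]
[[ 0.346  -0.0591  0.043 ]
 [ 0.4127 -0.0443  0.0597]
 [ 0.4592 -0.037   0.0648]]
```

View pics/sc1.png

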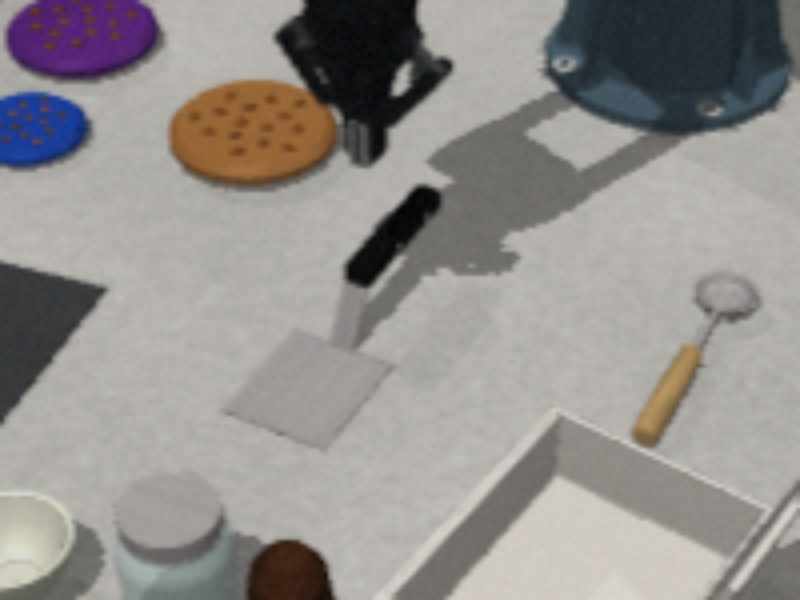

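The scene view also shows the turner undisturbed, with the fingers above the handle at crop (360,155). I'll measure the true fingertip height against the reported TCP.

```bash
python3 - <<'E'
from h import *
for st in("closed","open"):
    if st=="open": bot.let_go()
    s=observe(); print(st,s["t"],np.round(s["tool_pos"],4),s["grip_width"])
    for cam in("scene","top","wrist"):
        i,P=cloud(cam); x,y,z=P[...,0],P[...,1],P[...,2]
        k=(abs(x-.44)<.06)&(abs(y+.047)<.07)&(z>.075)&(z<.3)
        q=P[k]; print(cam,len(q),"zmin",np.round(np.sort(q[:,2])[:12:3],4), "low pts",np.round(q[np.argsort(q[:,2])[:60]].mean(0),4))
E
```

```text
closed 10.2333 [ 0.4394 -0.0468  0.1298] -8.904313249945677e-05
scene 1147 zmin [0.1427 0.1495 0.1506 0.1519] low pts [ 0.4464 -0.0442  0.1587]
top 38 zmin [0.206  0.2104 0.2161 0.226 ] low pts [ 0.4262 -0.0094  0.2516]
wrist 66922 zmin [0.1483 0.1488 0.149  0.1493] low pts [ 0.4501 -0.0471  0.15  ]
open 11.1667 [ 0.4395 -0.0468  0.13  ] 0.08564837482952956
scene 1265 zmin [0.1596 0.16   0.1615 0.1623] low pts [ 0.4434 -0.0478  0.1683]
top 46 zmin [0.1608 0.2088 0.2187 0.2239] low pts [ 0.4278 -0.0069  0.2441]
wrist 62279 zmin [0.1567 0.1574 0.1574 0.1576] low pts [ 0.4394 -0.0521  0.1581]
```

With the jaws closed, both cameras put the fingertips at z≈0.146 while the TCP reads 0.130. The text would put them at 0.113, so the reported TCP really lies about 34 mm ahead of where it should. I'll correct the tool offset and grasp again.

```bash
sed -i 's/^GRIP=.*/GRIP=np.array([-.090,0,.0175])/' h.py; cat >> h.py <<'E'
def blade():
    """blade plane and extents in the nominal turner frame, from the wrist camera"""
    s=observe(); img,P=cloud("wrist"); M=R.from_rotvec(s["tcp_rot"])*R.from_euler('x',np.pi)
    Q=M.inv().apply(P.reshape(-1,3)-s["tool_pos"])+GRIP
    for r in regions_of("turner","wrist")[:1]:
        q=Q[r["mask"].ravel()]; k=q[(q[:,0]>-.045)&(abs(q[:,2])<.03)]
        if len(k)>50:
            A=np.c_[k[:,:2],np.ones(len(k))]; print("blade",round(r["score"],2),len(k),"plane",np.round(np.linalg.lstsq(A,k[:,2],rcond=None)[0],4),np.round(np.percentile(k,[1,50,99],axis=0),4).tolist())
        else: print("blade not held",len(k))
    return img
E
python3 - <<'E'
from h import *
d=np.radians
for w in [pose(sh(-.025,-.034,.06),SY,d(4)),pose(sh(.101,-.034,.004),SY,d(4)),pose(bx(.02,0,.16),BY,d(-5)),pose(bx(.03,0,.02),BY,d(28)),pose(bx(-.05,0,.06),BY,d(28))]: print(np.round(w[0],3), np.round(bot.inverse_kinematics(*w),2))
g=np.array([.4395,-.0472,.0175])
print("stopped",bot.servo_line(g,f_stop=8,max_speed=.12),observe()["tool_pos"])
bot.grab(); s=observe(); print("grip",s["grip_width"],s["grip_force"],s["t"])
if s["grip_width"]>.015:
    bot.servo_line(g+[0,0,.06]); bot.dwell(.2); cv2.imwrite("pics/held2.png",blade()); s=observe(); print(s["wrist_force"],s["moment"],s["t"])
E
```

```text
[ 0.487 -0.391  0.087] [-0.83  0.46  1.53 -0.06  1.19  0.58]
[ 0.611 -0.369  0.031] [-0.68  0.7   1.27 -0.06  1.21  0.73]
[0.504 0.219 0.165] [ 0.21  0.12  1.79 -0.03  1.15  1.88]
[0.539 0.216 0.101] [0.12 0.65 1.29 0.1  1.68 1.76]
[0.46  0.222 0.141] [0.15 0.46 1.49 0.11 1.67 1.79]
stopped False [ 0.44010157 -0.04741074  0.01806159]
grip 0.021299875708744462 61.68190240859985 13.0083
blade 0.84 36931 plane [-0.0028 -0.      0.0012] [[-0.044, -0.043, -0.0004], [0.0, -0.0012, 0.0012], [0.0361, 0.0404, 0.0027]]
[-0.510682   -0.67341266 -1.74363236] [-0.03909967  0.15138122  0.02004942] 13.8583
```

```bash
python3 - <<'E'
from h import *
d=np.radians; y=-.034; a=d(4)
bot.move_pose(*pose(sh(-.03,y,.07),SY,a)); bot.dwell(.1)
w0=observe()["wrist_force"]
bot.servo_line(pose(sh(-.03,y,.014),SY,a)[0],max_speed=.12)
st=bot.servo_line(pose(sh(-.03,y,-.002),SY,a)[0],max_speed=.02,f_stop=4); s=observe()
zc=s["tool_pos"][2]-pose(sh(-.03,y,0),SY,a)[0][2]; print("contact",st,"tip z",zc,s["wrist_force"]-w0)
if st:
    st=bot.servo_line(pose(sh(.1005,y,zc-.0005),SY,a)[0],max_speed=.06,f_stop=25); s=observe()
    L=R.from_euler('z',-SY).apply(np.r_[s["tool_pos"][:2]-pose(sh(.1005,y,0),SY,a)[0][:2],0]); print("slide stopped",st,"short by",L,s["wrist_force"]-w0,s["t"])
cv2.imwrite("pics/slid.png",optics.camera("wrist")[0]); print(observe()["t"])
E
```

```text
contact True tip z 0.0020149682809357493 [-0.72477156 -0.3494144   6.40527738]
slide stopped False short by [-0.00055205 -0.0004397   0.        ] [-3.32400414 -0.87053013  7.99368729] 18.8167
18.8667
```

View pics/slid.png

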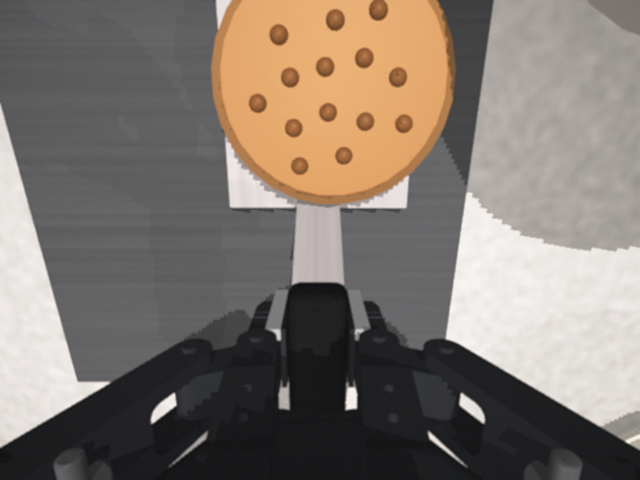

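The biscuit lies fully on the blade, centred at about (332,85) with the blade at (319,110). Lift, carry, then check.

```bash
python3 - <<'E'
from h import *
d=np.radians; y=-.034; u=d(-6)
def go(tip,yaw,pitch,v): p,r=pose(tip,yaw,pitch); bot.servo_line(p,rot=r,max_speed=v)
go(sh(.098,y,.030),SY,u,.06)
go(sh(-.02,y,.18),SY,u,.15)
go(bx(.02,0,.18),BY,u,.2)
bot.dwell(.1)
img,P=cloud("wrist"); cv2.imwrite("pics/over.png",img); s=observe(); print(s["t"],s["tool_pos"],s["wrist_force"])
M=R.from_rotvec(s["tcp_rot"])*R.from_euler('x',np.pi)
for r in regions_of("biscuit","wrist")[:2]:
    q=M.inv().apply(P[r["mask"]]-s["tool_pos"])+GRIP; print(r["score"],r["bbox"],np.round(np.nanpercentile(q,[1,50,99],axis=0),3).tolist())
E
```

```text
23.9667 [0.50385954 0.218366   0.18275386] [ 0.3846318  -0.48679832 -1.97100476]
```

View pics/over.png

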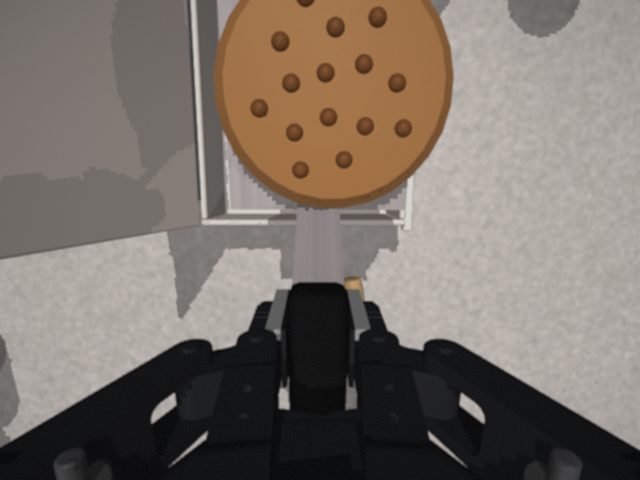

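The biscuit is still seated at (333,90). Relative to the blade, the box sits about 8 mm to the left (rim corners at columns 205 and 410), so I'll shift that way and then tip.

```bash
python3 - <<'E'
from h import *
d=np.radians; y=.010
def go(tip,yaw,pitch,v,f=None): p,r=pose(tip,yaw,pitch); return bot.servo_line(p,rot=r,max_speed=v,f_stop=f)
go(bx(.028,y,.10),BY,d(0),.12)
print(go(bx(.03,y,.016),BY,d(9),.1,12))
print(go(bx(.03,y,.014),BY,d(27),.035,15))
bot.dwell(.4)
img,P=cloud("wrist"); cv2.imwrite("pics/tip.png",img); s=observe(); print(s["t"],s["tool_pos"],s["wrist_force"])
for r in regions_of("biscuit","wrist")[:2]:
    q=P[r["mask"]]; q=q[:, :]-np.r_[BX,0]; q=R.from_euler('z',-BY).apply(q[~np.isnan(q).any(1)]); print(r["score"],r["bbox"],np.round(np.percentile(q,[1,50,99],axis=0),3).tolist())
E
```

```text
False
False
27.3083 [0.53871132 0.22576334 0.09321012] [-0.97421853  0.22547407 -2.65292428]
0.73 [207.5, 2.5, 461.9, 124.7] [[-0.018, -0.043, 0.037], [0.007, 0.003, 0.046], [0.021, 0.048, 0.055]]
```

View pics/tip.png

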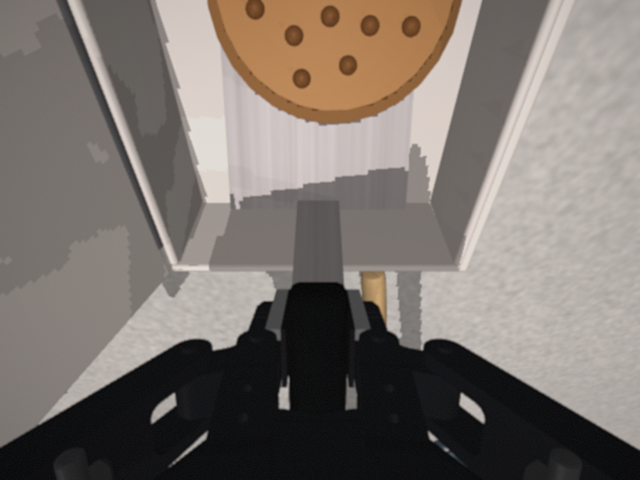

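The biscuit has slid forward, with its trailing edge at (333,122), and still rests on the blade's front part. I'll withdraw the blade low and slowly so its rear settles gently.

```bash
python3 - <<'E'
from h import *
d=np.radians; y=.010
def go(tip,yaw,pitch,v,f=None): p,r=pose(tip,yaw,pitch); return bot.servo_line(p,rot=r,max_speed=v,f_stop=f)
print(go(bx(.004,y,.013),BY,d(27),.03,15))
bot.dwell(.2)
print(go(bx(-.03,y,.033),BY,d(27),.04,15))
print(go(bx(-.06,y,.12),BY,d(15),.12))
bot.dwell(.1)
img,P=cloud("wrist"); cv2.imwrite("pics/off.png",img); s=observe(); print(s["t"],s["wrist_force"])
def rep(P,m): 
    q=P[m]-np.r_[BX,0]; q=R.from_euler('z',-BY).apply(q[~np.isnan(q).any(1)]); print(len(q),np.round(np.percentile(q,[2,50,98],axis=0),3).tolist(), np.round(np.linalg.lstsq(np.c_[q[:,:2],np.ones(len(q))],q[:,2],rcond=None)[0],3))
for r in regions_of("biscuit","wrist")[:1]: print(r["score"],r["bbox"]); rep(P,r["mask"])
i,P=cloud("scene"); i=i.astype(int); b=(i[...,2]-i[...,0]>40)&(abs(P[...,0]-.62)<.1)&(abs(P[...,1]-.21)<.09)
if b.sum()>20: rep(P,b)
E
```

```text
False
False
False
30.6333 [-0.03898837  0.30463909 -1.11141047]
0.56 [218.8, 0.0, 419.1, 414.5]
50738 [[-0.202, -0.032, 0.123], [-0.123, 0.008, 0.137], [-0.074, 0.049, 0.219]] [-0.608 -0.026  0.071]
959 [[-0.025, -0.039, 0.014], [0.021, 0.006, 0.021], [0.06, 0.049, 0.024]] [ 0.012 -0.013  0.02 ]
```

View pics/off.png

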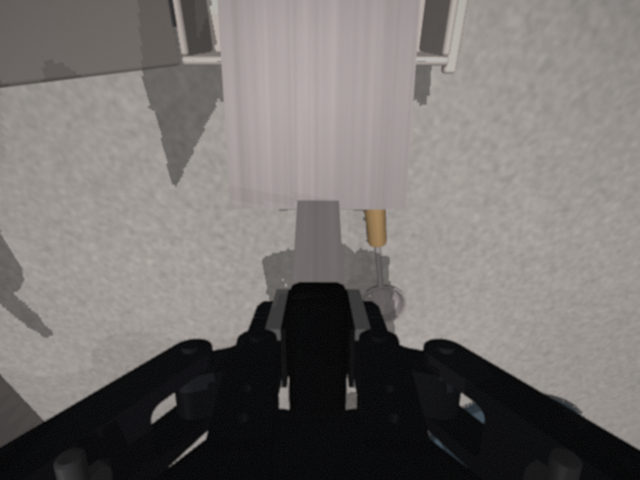

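The blade is empty. The scene camera puts the biscuit's top at z = 0.021 with about zero slope, 18 mm from the box centre, so it lies flat. Now I lay down the turner.

```bash
python3 - <<'E'
from h import *
d=np.radians; yw=d(1.9); c=(0,0,0); B=[.529,-.044]
bot.servo_line(observe()["tool_pos"]+[-.03,-.02,.06],max_speed=.2)
p,r=pose([*B,.12],yw,0,c); bot.move_pose(p,r)
bot.servo_line(pose([*B,.012],yw,0,c)[0],max_speed=.15)
print(bot.servo_line(pose([*B,-.005],yw,0,c)[0],max_speed=.02,f_stop=3),observe()["tool_pos"])
bot.let_go(); bot.servo_line(observe()["tool_pos"]+[0,0,.1],max_speed=.2); print(observe()["t"])
rr=[(R.from_euler('z',BY+s*np.pi/2)*R.from_euler('x',np.pi)).as_rotvec() for s in(1,-1)]
for k in (0,1):
    for q in (bx(0,.17,.33),bx(0,.19,.168),bx(0,.06,.168)): 
        j=bot.inverse_kinematics(q,rr[k]); print(k,q,None if j is None else np.round(j,2))
i,P=cloud("scene"); x,y,z=P[...,0],P[...,1],P[...,2]
g=P[(z>.1)&(z<.235)&(abs(x-.635)<.12)&(y>.27)&(y<.4)]; g=R.from_euler('z',-BY).apply(g-np.r_[BX,0]); print("lid now",np.round(np.percentile(g,[1,99],axis=0),3).tolist())
k=(abs(y+.045)<.06)&(x>.3)&(x<.6)&(z<.07)&(z>.045); print("handle z",np.round(np.percentile(P[k],[5,50,95],axis=0),3).tolist())
E
```

```text
True [ 0.43904219 -0.04705496  0.01779937]
35.075
0 [0.63883261 0.37778624 0.33      ] [0.37 0.51 0.96 0.   1.67 0.46]
0 [0.64053056 0.39771404 0.168     ] [0.4  0.61 1.13 0.   1.4  0.48]
0 [0.62949386 0.26818338 0.168     ] [0.23 0.46 1.35 0.   1.33 0.31]
1 [0.63883261 0.37778624 0.33      ] [ 0.37  0.51  0.96  0.    1.67 -2.68]
1 [0.64053056 0.39771404 0.168     ] [ 0.4   0.61  1.13  0.    1.4  -2.66]
1 [0.62949386 0.26818338 0.168     ] [ 0.23  0.46  1.35  0.    1.33 -2.83]
lid now [[-0.097, 0.102, 0.101], [0.1, 0.151, 0.231]]
handle z [[0.35, -0.057, 0.048], [0.41, -0.044, 0.06], [0.457, -0.037, 0.063]]
```

```bash
python3 - <<'E'
from h import *
rr=(R.from_euler('z',BY+np.pi/2)*R.from_euler('x',np.pi)).as_rotvec()
bot.grab()
bot.servo_line(observe()["tool_pos"]+[0,0,.23],max_speed=.3)
bot.move_pose(bx(0,.195,.34),rr); bot.servo_line(bx(0,.195,.168),max_speed=.2); w0=observe()["wrist_force"]
for y in (.13,.11,.10,.09,.083,.076,.070,.064):
    bot.servo_line(bx(0,y,.168),max_speed=.08); 
    i,P=cloud("top"); x,yy,z=P[...,0],P[...,1],P[...,2]
    Q=R.from_euler('z',-BY).apply(P.reshape(-1,3)-np.r_[BX,0]); 
    up=(abs(Q[:,0])>.055)&(abs(Q[:,0])<.098)&(Q[:,1]>-.1)&(Q[:,1]<.17)&(Q[:,2]>.17)&(Q[:,2]<.235)
    e=np.median(Q[up,1]) if up.sum() else None; print(y,up.sum(),e,np.round(observe()["wrist_force"]-w0,2),round(observe()["t"],2))
    if e is None or e<.072: break
bot.servo_line(bx(0,.12,.20),max_speed=.15); bot.dwell(1.0)
cv2.imwrite("pics/lid.png",optics.camera("scene")[0]); print(observe()["t"])
E
```

```text
0.13 55 0.10896266512142724 [-0.37  0.07 -0.75] 40.62
0.11 11 0.09150837318148185 [-1.   -0.11  0.06] 41.07
0.1 9 0.07973100025898551 [-0.82  0.34  0.31] 41.39
0.09 31 0.05972221953159381 [-1.27 -0.75  0.03] 41.72
43.2083
```

View pics/lid.png

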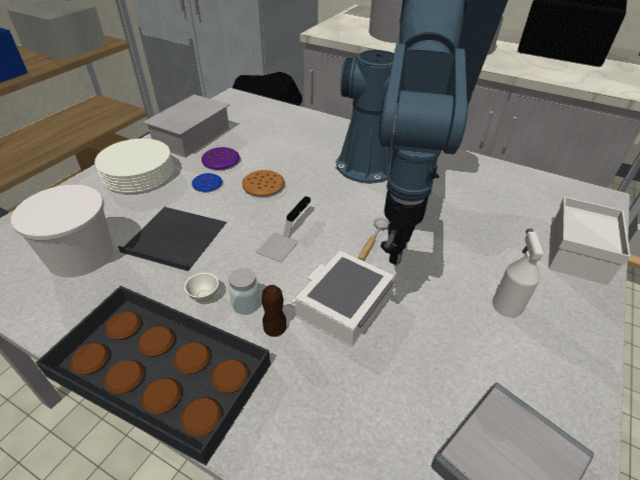

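The lid is shut at (345,290), the turner lies flat at (285,230), and the bystanders haven't moved. The gripper is clear of everything, so I'll hand in.

```bash
python3 -c "
from h import *
print(ticket.finish_job())"
```

```text
the job is handed in; nothing more can be done
None
```

I handed the job in at about 43 s: the biscuit lies flat in the keeper box, the turner is flat on the bench, the lid swung shut by its own weight, and the bystanders were left where they stood; the first grasp closed on air, and the second held.

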